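# Set up the tube-uncapping splash shield and steady it

## Task

Tubes are about to be uncapped at the clear splash shield that leans back on the grey slide cabinet. While it still leans there, flip its kickstand down over the spring's dead centre so that it snaps fully down; then grip the shield by its top rail, draw it up off the cabinet until it stands plumb upright on its bottom tube, about where it stands now, and finish while still holding it so: clear of the cabinet, not tipped over onto the kickstand, not lifted off the bench. Never let the shield topple, and leave the other loose things on the bench where they are.

Things in the scene. Friction and masses are not known exactly. Their poses are not given: they have to be found in the camera images.
- shield: Loose splash shield, 0.8 kg: clear panel in a tube frame 320 wide, 260 high; tubes 16 in diameter. Origin: mid-length on the axis of the round bottom tube, 8 mm above the bench. y runs along that tube, z up the panel, x normal to the panel, from the robot's side to the cabinet. At first z leans about 12 degrees back onto the cabinet's edge. Unheld and upright it would tip; a hard push tips it too.
- shield_grip (a point): Middle of the top rail, on its axis, 244 mm from the shield's origin along shield z. A blue grip sleeve, 20 in diameter and 140 long along shield y, is centred here.
- kick_pivot (a point): Pivot of the kickstand, at (-50, 135, 160) mm in the shield's frame: on the robot's side of the panel, by the left (+y) upright. Axes as the shield's.
- kick_foot (a point): Centre of the rubber foot (ball, 20 diameter), 155 mm from the pivot; the leg is a straight 12 mm red bar. Stowed it lies across the panel's front towards -y, rising 10 degrees, pad up; down, it points down, splayed 20 degrees to the robot's side, foot 13 mm off the bench with the shield upright (unheld, it tips 7 degrees to rest on it).
- kick_pad (a point): Centre of the face of the red thumb pad (40 along the leg, 32 across) that sits on top of the stowed leg, 118 mm from the pivot along the leg. The face is 9 mm off the leg's axis, on the upper side, and the pad is set 5 mm further out to the robot's side. It turns with the leg.
- kickstand (a joint): Kickstand angle in rad: 0 stowed, 1.745 fully down at its stop. In the shield's frame the leg points along (-0.342 sin a, -cos a, -0.940 sin a), a = value - 0.175. An over-centre spring holds it at either end: below about 0.5 it springs back, beyond 0.75 it snaps down by itself. 1 to 2 N near the foot moves it: press the thumb pad down from above along its arc.
- cabinet: Grey metal slide cabinet, fixed, 260 (x) by 220 (y) by 150 high, with a blue glove box (top at 215) set 130 mm back from its front edge on top. Origin at the centre of its underside; its plain back faces -x and carries the leaning shield on its top edge.
- tube_rack: Bystander, loose: white rack 75 by 200 mm with ten capped tubes, 104 high, standing beside the shield's right (-y) end. Origin under its centre, long side along its y.
- wash_bottle: Bystander, loose: white bottle with red cap, 70 diameter, 170 high. Origin under its centre.
- reagent_bottle: Bystander, loose: amber bottle with black cap, 64 diameter, 140 high. Origin under its centre.
- sample_cup: Bystander, loose: clear sample jar with red cap, 62 diameter, 70 high. Origin under its centre.
- timer: Bystander, loose: small white timer 55 by 75 by 22 mm. Origin under its centre.
- pipette: Bystander, loose: white pipette lying along its x, 280 long, 24 thick. Origin under its middle.
- slide_tray: Bystander, loose: blue open slide tray 160 by 110 by 30 mm. Origin under its centre.

How it is judged (in metres and radians):
On the way, in this order (a step that is already met when the one before it is completed fails the run):
1. the kickstand is fully down while the shield still leans on the cabinet (value of joint kickstand above 1.65 rad and angle between shield's own z axis and vertical above 0.13 rad and contact force between shield and cabinet above 0.1 N), for 0.2 s.
2. the shield stands upright, gripped by its top rail (value of joint kickstand above 1.65 rad and angle between shield's own z axis and vertical below 0.07 rad and contact force between the fingers and shield above 2 N), for 0.2 s.
At the end, for the whole second after the job is handed in: Kickstand fully down (over 1.65 rad); shield within 4 degrees of vertical, at rest, bottom tube on the bench (lifted under 6 mm) and within 50 mm of its start, off the cabinet; fingers gripping it at the top rail (over 2 N) to the end (all of step 2 and height (world z) of shield below 0.014 m and distance of shield from where it was at the start of the episode below 0.05 m and distance between the grasp point and shield_grip below 0.17 m and z of the grasp point in the frame of shield above 0.2 m and contact force between shield and cabinet below 0.05 N and linear speed of shield below 0.03 m/s and angular speed of shield below 0.1 rad/s); the arm keeps its last pose, push and grip.
It fails at once if the shield topples (angle between shield's own z axis and vertical above 0.5 rad).
It fails at once if a bystander is shifted by more than 20 mm (distance of any of tube_rack, wash_bottle, reagent_bottle, sample_cup, timer, pipette, slide_tray from where it was at the start of the episode above 0.02 m).
It also fails if it takes over 48 s, if anything falls off the work surface, if the arm or the gripper's body presses on something with over 40 N, if the wrist force passes 120 N, or if a joint passes its speed limit or range.

## Robot

A 6-joint arm with a two-finger parallel gripper is mounted at the origin on the work surface. World frame = base frame: x ahead of the robot, y to its left, z up, the work surface at z = 0. Lengths are in m, angles in degrees, forces in N, time in s.
With the tool pointing down it reaches from about 0.35 to 0.85 m from the base axis. Payload 8.1 kg.
Tool frame: the origin (TCP) lies at the very end of the fingers, on their centre line; the grasp point (between the pads) lies 19 mm behind it; z points along the fingers, y is the line along which they close (so a half turn about z gives the same grasp; the last joint's range is limited). The gripper opens to 93 mm and grips with 3 to 60 N. Pads are 15 mm wide; open, the fingers measure 128 mm over their backs; the gripper's body (75 mm by 188 mm) begins 65 mm behind the grasp point.
Start: joints at [-77.258, 7.471, 85.268, -0, 87.261, -4.893], TCP at [0.182, -0.572, 0.219] pointing down, gripper open.
Joint ranges: [-169.43, 169.43], [-51.17, 129.36], [1.28, 143.12], [-76.62, 256.62], [0, 156.53], [-152.29, 152.29]. Speed limits (degrees/s): [136.94, 136.94, 159.86, 180, 180, 180].

## Interface

Orientations are given as [roll, pitch, yaw] about the fixed x, y, z axes, in that order (R = Rz(yaw) Ry(pitch) Rx(roll)).
In Python, from plant import bot, vision, job, spotter gives the robot as it stands.
- The arm moves only by the tool carry_out, never from a script. Its argument "moves" is a list of rows, each a list of 3 entries, a list of its own where there are three numbers: the shift along the tool's x, y, z in cm, then the turn, a rotation vector about the tool's x, y, z in degrees, then the opening, from 0 (shut) to 1 (fully open). A call has 1 to 12 rows; each row shifts and turns the commanded pose from where the row before left it, along the tool's axes as they then stand; what a row does not reach is not made up. A row lasts 1/10 s, in which the tool goes at most 50 mm and 8.59 degrees, less where a joint would pass 70% of its speed; a pose out of reach is approached as far as the arm can. A call is refused whole if a number of a shift passes 5 or a number of a turn 8.59, either way. A call with a gripper value outside its range is refused whole. The fingers move at their own pace and stop on an object; the grip force is fixed at half the most. Time passes only in rows, so rows that do not move let the fingers close. It gives the time, the measured TCP pose, the force, the opening and the grip force at its end, in the units of the state.
- bot.get_obs(): the state, without advancing time (a new reading comes with each control period).
- vision.camera(name): name is "side" or "top" or "wrist"; returns a dict with "pixels" (480x640x3 uint8, red, green, blue), "camera_matrix" (3x3 intrinsics, pixels), "k1" (the pictures are not rectified: a ray, as slopes to the right and down, at radius r is drawn at 1 + k1 r^2 times it, then the intrinsics apply), "rvec" (rotation vector, rad) and "tvec" (3), from world to camera coordinates, as OpenCV has them; the wrist camera has in their place "mount" (4x4, takes a point from camera to tool coordinates, whose origin is the TCP and whose axes are the flange's). Camera axes: x right, y down, z forward; pixel columns grow to the right and rows downward; lengths in m; the calibration is good to about 2 mm. A picture is of the moment at which its call begins: read the wrist's pose just before it. There is no depth.
- job.sign_off(): hands the job in; it is judged then, once.
Trained networks look in the newest picture that a camera, given by its name, has taken for a name from the list of things; names that differ only in an ending like _2 or _b are one class to them, and where a whole thing is asked for, a point or a joint stands for the part that bears it (a point fixed in the world has none). Each returns a list of dicts, best first, with "p" (0 to 1); they miss things now and then, are a little off and sometimes report something else, mostly with a low value. They report only what shows in the picture. A call takes as long as a camera call.
- spotter.look_for(camera, thing): "point" ([column, row] as shares, 0 to 1, of the picture: columns of its width, rows of its height, amid what is visible of it).
- spotter.trace(camera, thing): "region" (480x640 bool, what is visible of it) and "point" ([column, row] as shares, 0 to 1, of the picture: columns of its width, rows of its height, amid what is visible of it).
- spotter.spot_point(camera, thing): "point" ([column, row] as shares, 0 to 1, of the picture: columns of its width, rows of its height: a listed point, or the origin of a listed thing).
The state is a dict: "clock": time; "joints": joint angles; "qd": joint speeds; "tau": joint torques, N m; "tool_pos": TCP position; "orientation": TCP orientation; "wrist_force": force on the tool from outside, world axes, zero at the start; "wrist_torque": the same for the moment, N m; "gripper_width": opening from 0.0 (shut) to 1.0 (fully open); "grasp_force": force on a finger pad.
Only numpy, scipy, OpenCV 4.12 (cv2) and the standard library are available. Lean on these libraries where they do the work, as an engineer would, in place of code of your own. Each camera call takes 0.05 s, during which the arm holds its last target. There are 200 camera calls.

## Working session

There is one attempt and no reset: what is moved stays moved. The work goes in short steps, Python scripts to look and compute and a tool call to move; the robot and the scene stay as the last step left them, time stands still between calls to the robot, and variables do not carry over. Pictures are saved under pics/ and viewed, at most 10 in all, crops included, and the job is handed in when it is done.

Besides the shell and the picture viewer there is one more tool, called after ">>>" in YAML: its name, and indented under it one key for each argument. carry_out: Moves the arm, as the interface text tells. Its arguments: {"type":"object","properties":{"moves":{"type":"array"}},"required":["moves"]}

```bash
mkdir -p pics
cat > h.py <<'E'
import numpy as np,cv2,sys
from plant import bot,vision,job,spotter
def ray(c,p):
    K=np.array(c["camera_matrix"]);k=c["k1"]
    d=np.array([p[0]*640,p[1]*480])
    u=cv2.undistortPoints(d.reshape(1,1,2).astype(float),K,np.array([k,0,0,0.]))[0,0]
    R=cv2.Rodrigues(np.array(c["rvec"],float))[0];t=np.array(c["tvec"],float).ravel()
    v=R.T@np.array([u[0],u[1],1]);return -R.T@t,v/np.linalg.norm(v)
def tri(rs):
    A=sum(np.eye(3)-np.outer(d,d) for o,d in rs);b=sum((np.eye(3)-np.outer(d,d))@o for o,d in rs)
    x=np.linalg.solve(A,b);return x,[np.linalg.norm((np.eye(3)-np.outer(d,d))@(x-o)) for o,d in rs]
def proj(c,X):
    return cv2.projectPoints(np.array(X,float).reshape(-1,3),np.array(c["rvec"],float),np.array(c["tvec"],float),np.array(c["camera_matrix"]),np.array([c["k1"],0,0,0.]))[0].reshape(-1,2)
E
python3 - <<'E'
from h import *
C={n:vision.camera(n) for n in("side","top")}
for n in C: cv2.imwrite(f"pics/{n}0.png",C[n]["pixels"][:,:,::-1])
for t in["shield","shield_grip","kick_pivot","kick_foot","kick_pad","cabinet","tube_rack","wash_bottle","reagent_bottle","sample_cup","timer","pipette","slide_tray"]:
    rs=[];o=[]
    for n in C:
        r=spotter.spot_point(n,t)
        if r: rs.append(ray(C[n],r[0]["point"]));o.append((n,round(r[0]["p"],2),np.round(np.array(r[0]["point"])*[640,480]).tolist()))
    print(t,o,[np.round(v,4).tolist() for v in tri(rs)] if len(rs)>1 else '')
print(bot.get_obs())
E
```

```text
shield [('side', 0.68, [303.0, 281.0]), ('top', 0.73, [306.0, 242.0])] [[0.5286, 0.0149, -0.0136], [0.0003, 0.0003]]
shield_grip [('side', 0.85, [294.0, 222.0]), ('top', 0.64, [299.0, 217.0])] [[0.5572, 0.0223, 0.2545], [0.0052, 0.0052]]
kick_pivot [('side', 0.81, [288.0, 282.0]), ('top', 0.58, [256.0, 254.0])] [[0.4736, 0.141, 0.1659], [0.0027, 0.0027]]
kick_foot [('side', 0.59, [311.0, 235.0]), ('top', 0.78, [310.0, 234.0])] [[0.5179, -0.0049, 0.204], [0.0061, 0.0061]]
kick_pad [('side', 0.55, [303.0, 247.0]), ('top', 0.91, [297.0, 240.0])] [[0.5093, 0.0327, 0.1896], [0.0003, 0.0003]]
cabinet [('side', 0.65, [264.0, 259.0]), ('top', 0.7, [300.0, 190.0])] [[0.6878, 0.0311, -0.0188], [0.0024, 0.0024]]
tube_rack [('side', 0.65, [361.0, 224.0]), ('top', 0.85, [405.0, 240.0])] [[0.5311, -0.2857, -0.0068], [0.0009, 0.0009]]
wash_bottle [('side', 0.71, [270.0, 408.0]), ('top', 0.57, [177.0, 309.0])] [[0.3233, 0.3923, -0.0042], [0.0064, 0.0064]]
reagent_bottle [('side', 0.84, [224.0, 374.0]), ('top', 0.73, [257.0, 256.0])] [[0.572, 0.2607, -0.3371], [0.0826, 0.0826]]
sample_cup [('side', 0
[... 282 characters left out ...]
0.0066, 0.0066]]
{'clock': 1.4, 'joints': array([-7.72581609e+01,  7.46903646e+00,  8.52665105e+01,  5.33186781e-04,
        8.72601399e+01, -4.89305104e+00]), 'qd': array([ 0.04721994, -0.05400189,  0.06807018,  0.03484818,  0.00666305,
        0.02255509]), 'tau': array([ 7.51476091e-04, -5.59746695e+01, -4.92050850e+01,  7.68265058e-02,
        2.24228256e-02, -3.35764696e-05]), 'tool_pos': array([ 0.18180066, -0.57182145,  0.21866982]), 'orientation': array([ 1.79995657e+02, -1.62749623e-04,  1.76348646e+01]), 'wrist_force': array([0.29319387, 0.55414021, 0.16935284]), 'wrist_torque': array([ 0.02511285, -0.01997131, -0.00088019]), 'grasp_force': 0.0, 'gripper_width': 0.9994533507290959}
```

View pics/side0.png

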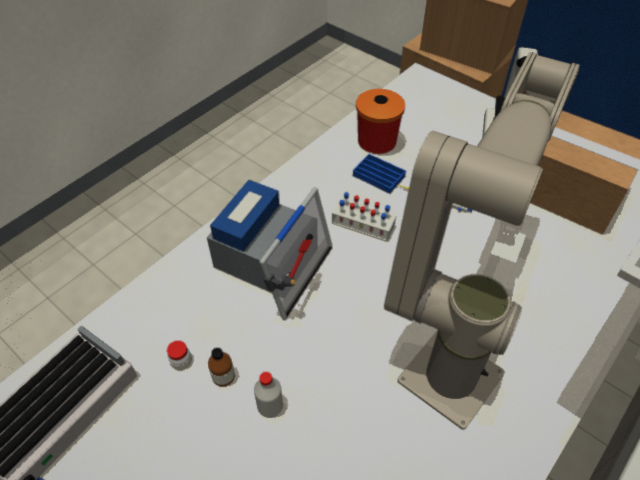

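View pics/top0.png

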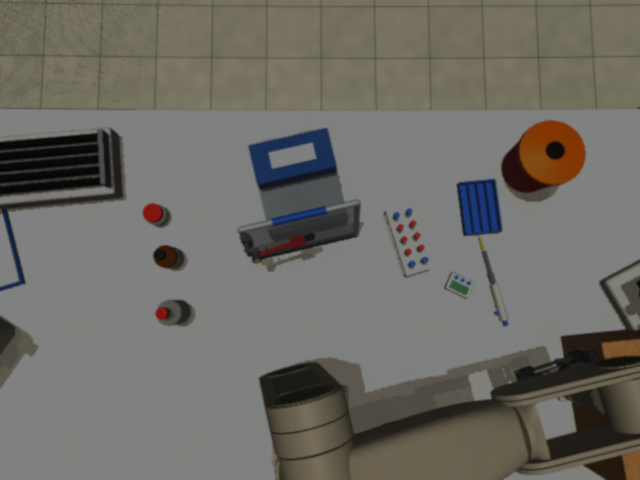

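Side view: shield leaning on the cabinet, sleeve ~(290,223), red leg (305,243). Top view: sleeve (273,219)-(327,210), pad ~(297,241), rack right at (407,240). Now I fit the shield's pose to all points.

```bash
cat >> h.py <<'E'
from scipy.optimize import least_squares
from scipy.spatial.transform import Rotation as Ro
def pose(p): # x,y,yaw,tilt
    return Ro.from_euler('ZY',[p[2],p[3]]),np.array([p[0],p[1],.008])
def leg(a): 
    a-=.175;return np.array([-.342*np.sin(a),-np.cos(a),-.94*np.sin(a)])
piv=np.array([-.05,.135,.16])
def padl(a):
    b=a-.175;u=np.array([-.342*np.cos(b),np.sin(b),-.94*np.cos(b)]) # d leg/da (downward)
    n=np.cross(leg(a),u); n=n/np.linalg.norm(n); n=-n if n[0]>0 else n
    return piv+.118*leg(a)-.009*u+.005*n
E
cat > fit.py <<'E'
from h import *
C={n:vision.camera(n) for n in("side","top")}
P={"shield":[0,0,0],"shield_grip":[0,0,.244],"kick_pivot":piv,"kick_foot":piv+.155*leg(0),"kick_pad":padl(0)}
obs=[]
for t,X in P.items():
    for n in C:
        r=spotter.spot_point(n,t)
        if r and r[0]["p"]>.4: obs.append((n,np.array(X),np.array(r[0]["point"])*[640,480],2. if t!="shield" else 4.,t))
roi={"side":(265,195,315,250),"top":(262,200,337,230)}
for n,(a,b,c,d) in roi.items():
    h=cv2.cvtColor(C[n]["pixels"],cv2.COLOR_RGB2HSV);m=cv2.inRange(h,(105,120,60),(125,255,255))
    k=np.zeros_like(m);k[b:d,a:c]=m[b:d,a:c]
    cc=cv2.connectedComponentsWithStats(k);
    i=1+np.argmax([ -np.hypot(*(x-np.array([(290,223) if n=="side" else (300,215)])[0])) if s[4]>60 else -999 for x,s in zip(cc[3][1:],cc[2][1:])])
    rr=cv2.minAreaRect(np.argwhere(cc[1]==i)[:,::-1].astype(np.float32)); bx=cv2.boxPoints(rr)
    e=[(bx[j]+bx[(j+1)%4])/2 for j in range(4)]; e=max([(e[0],e[2]),(e[1],e[3])],key=lambda q:np.hypot(*(q[0]-q[1])))
    e=sorted(e,key=lambda q:q[0]);print(n,cc[2][i],e)
    for q,y in zip(e,(.07,-.07)): obs.append((n,np.array([0,y,.244]),q,1.,"sleeve"))
def res(p):
    R,t=pose(p);return np.concatenate([(proj(C[n],R.apply(X)+t)[0]-u)/w for n,X,u,w,_ in obs])
s=least_squares(res,[.52,.015,.15,.2],loss="soft_l1");p=s.x
print(p,np.degrees(p[2:]));R,t=pose(p)
for o,r in zip(obs,res(p).reshape(-1,2)): print(o[0],o[4],np.round(r*o[3],1))
for k,X in P.items(): print(k,np.round(R.apply(X)+t,4))
np.save("p.npy",p)
E
python3 fit.py
```

```text
side [276 206  29  35 254] [array([278.39456, 238.83246], dtype=float32), array([302.17838, 206.12976], dtype=float32)]
top [272 207  55  19 402] [array([271.97375, 221.88852], dtype=float32), array([325.37048, 209.32458], dtype=float32)]
[0.52178155 0.01377222 0.23745776 0.17997944] [13.60532723 10.31206253]
side shield [ 1.6 -2.4]
top shield [ 3.5 -0.4]
side shield_grip [-2.8  0.5]
top shield_grip [-1.6  3.2]
side kick_pivot [-0.8 -3.6]
top kick_pivot [ 2.1 -1.9]
side kick_foot [-2.3 -2.4]
top kick_foot [1.2 1.4]
side kick_pad [1.  0.4]
top kick_pad [-1.7 -1.3]
side sleeve [-0.7  0.8]
side sleeve [-0.7  0.2]
top sleeve [0.5 0.9]
top sleeve [0.8 0.5]
shield [0.5218 0.0138 0.008 ]
shield_grip [0.5642 0.024  0.2481]
kick_pivot [0.4701 0.1401 0.1744]
kick_foot [ 0.5192 -0.005   0.1977]
kick_pad [0.5072 0.0312 0.2023]
```

>>> carry_out:
  moves:
    - [[0, 0, -4], [0, 0, 0], 0]
    - [[0, 0, -4], [0, 0, 0], 0]
    - [[3.4, -3.4, 0], [0, 0, 0], 0]
    - [[3.4, -3.4, 0], [0, 0, 0], 0]
    - [[3.4, -3.4, 0], [0, 0, 0], 0]
    - [[3.4, -3.4, 0], [0, 0, 0], 0]
    - [[3.4, -3.4, 0], [0, 0, 0], 0]
    - [[3.4, -3.4, 0], [0, 0, 0], 0]
    - [[3.4, -3.4, 0], [0, 0, 0], 0]
    - [[3.4, -3.4, 0], [0, 0, 0], 0]
    - [[3.4, -3.4, 0], [0, 0, 0], 0]
    - [[3.4, -3.4, 0], [0, 0, 4], 0]

```text
clock: 3.2
tool_pos: [0.4033, -0.1429, 0.299]
orientation: [180.0, -0.0, 13.6]
wrist_force: [0.6, -0.9, 0.9]
gripper_width: 0.026
grasp_force: 0.0
```

```bash
cat >> h.py <<'E'
def wristcam():
    s=bot.get_obs();c=vision.camera("wrist")
    T=np.eye(4);T[:3,:3]=Ro.from_euler('xyz',s["orientation"],degrees=True).as_matrix();T[:3,3]=s["tool_pos"]
    W=np.linalg.inv(T@np.array(c["mount"]))
    c["rvec"]=cv2.Rodrigues(W[:3,:3])[0];c["tvec"]=W[:3,3];return c,s
def delta(pos,eul,s=None):
    s=s or bot.get_obs();R=Ro.from_euler('xyz',s["orientation"],degrees=True);G=Ro.from_euler('xyz',eul,degrees=True)
    return np.round(100*R.inv().apply(np.array(pos)-s["tool_pos"]),2),np.round((R.inv()*G).as_rotvec(degrees=True),2)
E
python3 - <<'E'
from h import *
c,s=wristcam();cv2.imwrite("pics/w1.png",c["pixels"][:,:,::-1]);R,t=pose(np.load("p.npy"))
for k,X in {"shield":[0,0,0],"shield_grip":[0,0,.244],"kick_pivot":piv,"kick_foot":piv+.155*leg(0),"kick_pad":padl(0)}.items():
    r=spotter.spot_point("wrist",k);print(k,[(round(q["p"],2),np.round(np.array(q["point"])*[640,480])) for q in r[:2]],np.round(proj(c,R.apply(X)+t)))
print(s["tool_pos"],s["orientation"],s["joints"]);print(delta([.495,.03,.30],[180,0,13.6]))
E
```

```text
shield [(0.73, array([224.,  82.]))] [[222.  76.]]
shield_grip [(0.44, array([639., 102.]))] [[ 95. -76.]]
kick_pivot [(0.73, array([ 1., 77.]))] [[ 3. 78.]]
kick_foot [(0.96, array([173.,  45.]))] [[172.  43.]]
kick_pad [] [[116.  48.]]
[ 0.40331801 -0.14294981  0.29899801] [ 1.79957858e+02 -4.91298027e-02  1.36031691e+01] [-2.63875588e+01 -2.09953897e+01  1.03227848e+02 -7.19303795e-04
  9.77028181e+01  5.00091934e+01]
(array([ 13.14, -14.88,  -0.14]), array([0.03, 0.02, 0.05]))
```

View pics/w1.png

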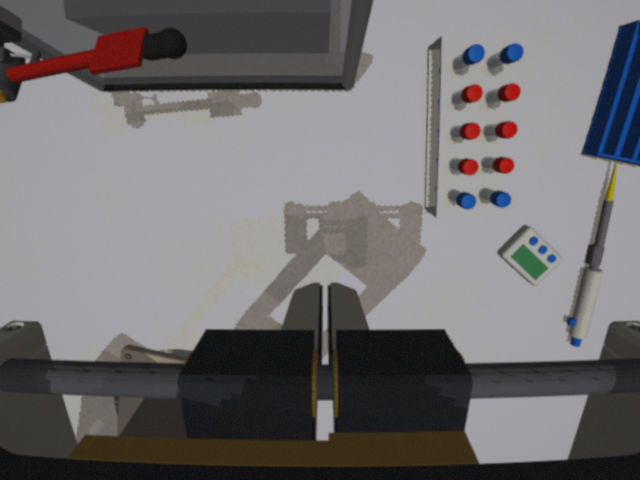

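Wrist view matches the fit: pad (118,50), foot (173,45) predicted (172,43). Moving above the pad and computing the arc.

>>> carry_out:
  moves:
    - [[2.8, -3.0, 0], [0, 0, 0], 0]
    - [[2.8, -3.0, 0], [0, 0, 0], 0]
    - [[2.8, -3.0, 0], [0, 0, 0], 0]
    - [[2.8, -3.0, 0], [0, 0, 0], 0]
    - [[2.6, -2.9, 1.5], [0, 0, 0], 0]
    - [[0, 0, 1.5], [0, 0, 0], 0]
    - [[0, 0, 1.5], [0, 0, 0], 0]

```text
clock: 4.2
tool_pos: [0.5018, 0.0312, 0.2525]
orientation: [180.0, 0.1, 13.6]
wrist_force: [-0.8, 0.6, -0.0]
gripper_width: 0.008
grasp_force: 0.0
```

```bash
cat > path.py <<'E'
from h import *
s=bot.get_obs();print(s["tool_pos"],s["orientation"],s["wrist_force"])
R,t=pose(np.load("p.npy"))
pos=s["tool_pos"];Q=Ro.from_euler('xyz',s["orientation"],degrees=True)
# contact point 2 mm toward foot of pad centre, tip 4 mm below face when pushing
for a in [-.08,0]+list(np.arange(.1,1.01,.1)):
    X=R.apply(padl(a)+.002*leg(a))+t
    rot=np.clip(np.degrees(a-.175),0,40)
    G=Ro.from_euler('xyz',[180,0,13.6],degrees=True)*Ro.from_rotvec([rot,0,0],degrees=True)
    print(round(a,2),np.round(X,3),np.round(100*Q.inv().apply(X-pos),2),np.round((Q.inv()*G).as_rotvec(degrees=True),1), np.round(G.apply([0,0,1]),2))
    pos=X;Q=G
E
python3 path.py
```

```text
[0.50183963 0.03124441 0.25248815] [1.79981453e+02 5.60196385e-02 1.36081351e+01] [-0.84411305  0.63933595 -0.00195624]
-0.08 [0.512 0.033 0.211] [1.01 0.05 4.19] [0.  0.1 0. ] [ 0. -0. -1.]
0 [0.508 0.029 0.203] [-0.47  0.28  0.8 ] [0. 0. 0.] [ 0. -0. -1.]
0.1 [0.503 0.026 0.192] [-0.6   0.24  1.02] [0. 0. 0.] [ 0. -0. -1.]
0.2 [0.497 0.023 0.182] [-0.6   0.12  1.03] [1.4 0.  0. ] [-0.01  0.02 -1.  ]
0.3 [0.491 0.022 0.172] [-0.61  0.03  1.04] [ 5.7 -0.  -0. ] [-0.03  0.12 -0.99]
0.4 [0.485 0.021 0.161] [-0.6   0.01  1.04] [5.7 0.  0. ] [-0.05  0.22 -0.97]
0.5 [0.479 0.022 0.151] [-0.6  -0.01  1.05] [ 5.7 -0.  -0. ] [-0.08  0.31 -0.95]
0.6 [0.472 0.024 0.141] [-0.58 -0.02  1.05] [5.7 0.  0. ] [-0.1   0.4  -0.91]
0.7 [0.466 0.028 0.132] [-0.56 -0.03  1.06] [5.7 0.  0. ] [-0.12  0.49 -0.87]
0.8 [0.459 0.032 0.123] [-0.53 -0.04  1.08] [5.7 0.  0. ] [-0.14  0.57 -0.81]
0.9 [0.453 0.037 0.114] [-0.5  -0.05  1.09] [ 4.2 -0.   0. ] [-0.15  0.62 -0.77]
1.0 [0.446 0.044 0.106] [-0.46 -0.08  1.11] [0. 0. 0.] [-0.15  0.62 -0.77]
```

>>> carry_out:
  moves:
    - [[0.3, 0.1, 1.5], [0, 0, 0], 0]
    - [[0.2, 0.1, 1.5], [0, 0, 0], 0]
    - [[0, 0.1, 1.0], [0, 0, 0], 0]
    - [[0, 0, 0.5], [0, 0, 0], 0]
    - [[0, 0, 0.3], [0, 0, 0], 0]
    - [[-0.2, 0.1, 0.3], [0, 0, 0], 0]
    - [[-0.2, 0.1, 0.3], [0, 0, 0], 0]
    - [[0, 0, 0], [0, 0, 0], 0]

```text
clock: 5.0
tool_pos: [0.5038, 0.0279, 0.1996]
orientation: [180.0, -0.0, 13.6]
wrist_force: [0.1, 0.2, 0.9]
gripper_width: 0.003
grasp_force: 0.5
```

```bash
cat > see.py <<'E'
from h import *
import sys
R,t=pose(np.load("p.npy"))
c,s=wristcam();C={"wrist":c}
for n in("side","top"):C[n]=vision.camera(n)
for n in C:
    for k in sys.argv[1:]:
        r=spotter.spot_point(n,k);
        X={"shield":[0,0,0],"shield_grip":[0,0,.244],"kick_pivot":piv,"kick_foot":piv+.155*leg(0),"kick_pad":padl(0)}[k]
        if r: print(n,k,round(r[0]["p"],2),np.round(np.array(r[0]["point"])*[640,480]),"fit0",np.round(proj(C[n],R.apply(X)+t)[0]),"tcp",np.round(proj(C[n],s["tool_pos"])[0]))
print(s["clock"],s["tool_pos"],s["wrist_force"])
n="crop%d.png"%(s["clock"]*100)
w=cv2.resize(C["side"]["pixels"][170:330,220:380],(400,400)); cv2.imwrite("pics/"+n,np.hstack([w,cv2.resize(c["pixels"],(400,400))])[:,:,::-1]);print(n)
E
python3 see.py kick_foot kick_pad shield_grip
```

```text
wrist kick_foot 0.81 [393. 289.] fit0 [394. 285.] tcp [326. 300.]
wrist kick_pad 0.81 [324. 299.] fit0 [321. 295.] tcp [326. 300.]
wrist shield_grip 0.9 [375. 205.] fit0 [379. 210.] tcp [326. 300.]
side kick_foot 0.6 [312. 239.] fit0 [309. 236.] tcp [305. 245.]
side kick_pad 0.49 [304. 247.] fit0 [304. 244.] tcp [305. 245.]
side shield_grip 0.86 [294. 221.] fit0 [290. 223.] tcp [305. 245.]
top kick_foot 0.74 [168. 258.] fit0 [311. 236.] tcp [299. 242.]
top kick_pad 0.55 [478. 208.] fit0 [297. 241.] tcp [299. 242.]
5.0 [0.50381597 0.02790891 0.19961346] [0.08107611 0.20750988 0.92871224]
crop500.png
```

>>> carry_out:
  moves:
    - [[-0.3, 0.1, 0.5], [0, 0, 0], 0]
    - [[-0.3, 0.1, 0.5], [0, 0, 0], 0]
    - [[-0.3, 0.1, 0.5], [1, 0, 0], 0]
    - [[-0.3, 0.05, 0.5], [2, 0, 0], 0]
    - [[-0.3, 0, 0.5], [2.8, 0, 0], 0]
    - [[-0.3, 0, 0.5], [2.8, 0, 0], 0]
    - [[-0.3, 0, 0.5], [2.8, 0, 0], 0]
    - [[0, 0, 0], [0, 0, 0], 0]

```text
clock: 6.4
tool_pos: [0.4828, 0.0201, 0.163]
orientation: [-168.5, 0.1, 13.5]
wrist_force: [0.2, 0.2, 0.5]
gripper_width: 0.004
grasp_force: 0.1
```

```bash
python3 see.py kick_foot kick_pad shield_grip
```

```text
wrist kick_foot 0.88 [384. 296.] fit0 [391. 278.] tcp [325. 300.]
wrist kick_pad 0.59 [320. 297.] fit0 [293. 283.] tcp [325. 300.]
wrist shield_grip 0.78 [315. 140.] fit0 [317. 148.] tcp [325. 300.]
side kick_foot 0.54 [321. 257.] fit0 [309. 236.] tcp [313. 255.]
side kick_pad 0.81 [312. 258.] fit0 [304. 244.] tcp [313. 255.]
side shield_grip 0.77 [290. 219.] fit0 [290. 223.] tcp [313. 255.]
top kick_foot 0.46 [407. 238.] fit0 [311. 236.] tcp [302. 251.]
top kick_pad 0.49 [476. 205.] fit0 [297. 241.] tcp [302. 251.]
top shield_grip 0.73 [297. 216.] fit0 [299. 216.] tcp [302. 251.]
6.4 [0.4827922  0.02013952 0.16303879] [0.20807506 0.17640566 0.51677232]
crop640.png
```

>>> carry_out:
  moves:
    - [[-0.3, 0, 0.5], [2.8, 0, 0], 0]
    - [[-0.3, 0, 0.5], [2.8, 0, 0], 0]
    - [[-0.3, 0, 0.5], [2.8, 0, 0], 0]
    - [[-0.3, 0, 0.5], [2.8, 0, 0], 0]
    - [[-0.3, 0, 0.5], [2.8, 0, 0], 0]
    - [[-0.3, 0, 0.5], [2.8, 0, 0], 0]
    - [[-0.3, 0, 0.5], [2.8, 0, 0], 0]
    - [[-0.25, 0, 0.5], [2.8, 0, 0], 0]
    - [[-0.25, 0, 0.5], [2.8, 0, 0], 0]
    - [[-0.2, 0, 0.5], [0, 0, 0], 0]
    - [[0, 0, 0], [0, 0, 0], 0]

```text
clock: 8.1
tool_pos: [0.4513, 0.0344, 0.1186]
orientation: [-143.4, 0.1, 13.6]
wrist_force: [-0.2, -0.2, 0.4]
gripper_width: 0.008
grasp_force: 0.0
```

```bash
python3 see.py kick_foot kick_pad shield_grip
```

```text
wrist kick_foot 0.91 [286. 280.] fit0 [307. 263.] tcp [324. 300.]
side kick_foot 0.73 [316. 318.] fit0 [309. 236.] tcp [318. 273.]
side kick_pad 0.65 [310. 308.] fit0 [304. 244.] tcp [318. 273.]
side shield_grip 0.88 [291. 223.] fit0 [290. 223.] tcp [318. 273.]
top kick_pad 0.52 [270. 281.] fit0 [297. 241.] tcp [298. 264.]
top shield_grip 0.84 [299. 213.] fit0 [299. 216.] tcp [298. 264.]
8.1 [0.45130959 0.03436961 0.11863691] [-0.18277908 -0.16620324  0.41164213]
crop810.png
```

>>> carry_out:
  moves:
    - [[-3, 0, 0], [0, 0, 0], 0]
    - [[-3, 0, -1], [-8, 0, 0], 0]
    - [[-3, 0, -3], [-8, 0, 0], 0]
    - [[0, 0, -4], [-8, 0, 0], 0.3]
    - [[0, 0, -4], [-8, 0, 0], 0.5]
    - [[0, 0, -4], [-4.6, 0, 0], 0.8]
    - [[0, 0, -4], [0, 0, -8], 1]
    - [[0, 0, -3], [0, 0, -8], 1]
    - [[0, 0, 0], [0, 0, -8], 1]
    - [[0, 0, 0], [0, 0, -8], 1]
    - [[0, 0, 0], [0, 0, -8], 1]
    - [[0, 0, 0], [0, 0, 0], 1]

```text
clock: 9.9
tool_pos: [0.3809, -0.0333, 0.3366]
orientation: [-179.0, -0.8, 53.8]
wrist_force: [-0.3, 0.7, -0.5]
gripper_width: 0.729
grasp_force: 0.0
```

```bash
sed -i 's/"kick_foot":piv+.155\*leg(0),"kick_pad":padl(0)}$/"kick_foot":piv+.155*leg(1.745)}/; s/^C={n/cw,s=wristcam();C={n/; s/"top")}$/"top")};C["wrist"]=cw;print(s["tool_pos"],s["orientation"],s["wrist_force"])/' fit.py
cat >> fit.py <<'E'
cv2.imwrite("pics/fit2.png",np.hstack([cv2.resize(C["side"]["pixels"][170:330,220:380],(400,400)),cv2.resize(cw["pixels"],(400,400))])[:,:,::-1])
E
python3 fit.py
```

```text
[ 0.38088666 -0.03328375  0.33661857] [-178.9735705    -0.83416732   53.81212617] [-0.27463549  0.68858627 -0.45315407]
side [276 206  29  35 252] [array([278.19998, 238.9    ], dtype=float32), array([302.55997, 206.42001], dtype=float32)]
top [272 207  55  19 403] [array([271.74698, 221.8797 ], dtype=float32), array([325.49057, 209.74405], dtype=float32)]
[0.51725916 0.0124185  0.22948282 0.19652455] [13.14839714 11.26002731]
side shield [1.7 0.2]
top shield [1.8 2.3]
wrist shield [-0.1 -0.6]
side shield_grip [-2.9 -1.8]
top shield_grip [2.6 1.8]
wrist shield_grip [-0.7 -1.6]
side kick_pivot [-3.2 -2.3]
top kick_pivot [ 2.4 -0.3]
side kick_foot [-3.4 -1.6]
top kick_foot [ 1.2 -0.6]
wrist kick_foot [-0.6  0.3]
side sleeve [-0.3  0.8]
side sleeve [-0.6  0.1]
top sleeve [1. 1.]
top sleeve [1.  0.5]
shield [0.5173 0.0124 0.008 ]
shield_grip [0.5637 0.0233 0.2473]
kick_pivot [0.4692 0.1398 0.1747]
kick_foot [0.3909 0.1214 0.0421]
```

View pics/fit2.png

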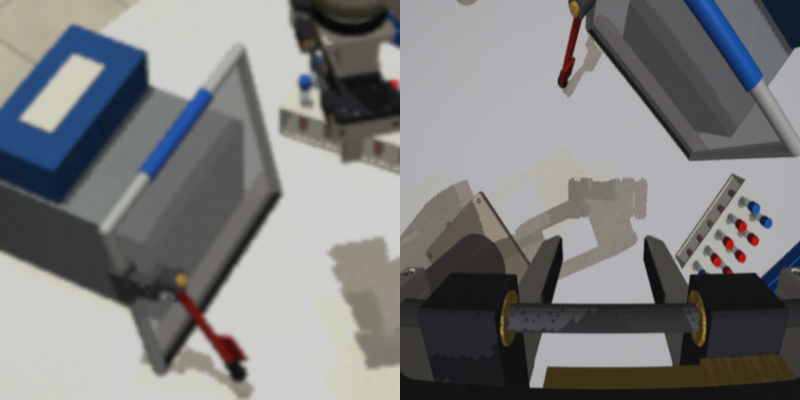

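```bash
cat > grasp.py <<'E'
from h import *
import sys
R,t=pose(np.load("p.npy"));s=bot.get_obs()
M=R.as_matrix();G=Ro.from_matrix(np.c_[M[:,1],M[:,0],-M[:,2]]);e=G.as_euler('xyz',degrees=True)
for d in (.08,0): 
    X=R.apply([-.001,0,.224+d])+t;print(d,X,e,delta(X,e,s))
print("tool frame shift of last 8cm is +z 8")
E
python3 grasp.py
```

```text
0.08 [0.5741076  0.02569818 0.3063436 ] [-168.73997269    0.          103.14839714] (array([16.15, 12.12,  3.04]), array([  9.94,  -6.07, -49.18]))
0 [0.55889616 0.02214482 0.22788351] [-168.73997269    0.          103.14839714] (array([14.85, 11.24, 10.88]), array([  9.94,  -6.07, -49.18]))
tool frame shift of last 8cm is +z 8
```

>>> carry_out:
  moves:
    - [[3.2, 2.4, 0.2], [0, 0, 0], 1]
    - [[3.2, 2.4, 0.2], [0, 0, 0], 1]
    - [[3.2, 2.4, 0.6], [0, 0, 0], 1]
    - [[3.2, 2.4, 1], [0, 0, 0], 1]
    - [[3.2, 2.4, 1], [0, 0, 0], 1]
    - [[0, 0, 0], [1.66, -1.01, -8.2], 1]
    - [[0, 0, 0], [1.66, -1.01, -8.2], 1]
    - [[0, 0, 0], [1.66, -1.01, -8.2], 1]
    - [[0, 0, 0], [1.66, -1.01, -8.2], 1]
    - [[0, 0, 0], [1.66, -1.01, -8.2], 1]
    - [[0, 0, 0], [1.66, -1.01, -8.2], 1]
    - [[0, 0, 0], [0, 0, 0], 1]

```text
clock: 11.85
tool_pos: [0.5724, 0.0256, 0.3057]
orientation: [-168.6, -0.1, 103.4]
wrist_force: [0.3, 0.5, -0.5]
gripper_width: 0.999
grasp_force: 0.0
```

```bash
python3 grasp.py; python3 see.py shield_grip kick_foot
```

```text
0.08 [0.5741076  0.02569818 0.3063436 ] [-168.73997269    0.          103.14839714] (array([-0.03,  0.15, -0.09]), array([-0.12, -0.02,  0.21]))
0 [0.55889616 0.02214482 0.22788351] [-168.73997269    0.          103.14839714] (array([-0.04,  0.17,  7.91]), array([-0.12, -0.02,  0.21]))
tool frame shift of last 8cm is +z 8
wrist shield_grip 0.69 [331. 261.] fit0 [328. 261.] tcp [324. 300.]
wrist kick_foot 0.64 [242.  89.] fit0 [280. 256.] tcp [324. 300.]
side shield_grip 0.98 [292. 222.] fit0 [290. 223.] tcp [286. 208.]
side kick_foot 0.85 [315. 320.] fit0 [309. 236.] tcp [286. 208.]
11.85 [0.57238081 0.02563488 0.30573374] [ 0.29453293  0.53909732 -0.46736   ]
crop1185.png
```

Aligned well. Descend and close.

>>> carry_out:
  moves:
    - [[0, 0.1, 2], [0, 0, 0], 1]
    - [[0, 0.1, 2], [0, 0, 0], 1]
    - [[0, 0, 2], [0, 0, 0], 1]
    - [[0, 0, 1.5], [0, 0, 0], 1]
    - [[0, 0, 0.4], [0, 0, 0], 1]
    - [[0, 0, 0], [0, 0, 0], 1]

```text
clock: 12.9
tool_pos: [0.5588, 0.0221, 0.2286]
orientation: [-168.7, -0.0, 103.2]
wrist_force: [0.6, -0.6, 0.5]
gripper_width: 1.001
grasp_force: 0.0
```

>>> carry_out:
  moves:
    - [[0, 0, 0], [0, 0, 0], 0.5]
    - [[0, 0, 0], [0, 0, 0], 0.4]
    - [[0, 0, 0], [0, 0, 0], 0.3]
    - [[0, 0, 0], [0, 0, 0], 0.3]
    - [[0, 0, 0], [0, 0, 0], 0.2]
    - [[0, 0, 0], [0, 0, 0], 0.1]
    - [[0, 0, 0], [0, 0, 0], 0]
    - [[0, 0, 0], [0, 0, 0], 0]
    - [[0, 0, 0], [0, 0, 0], 0]

```text
clock: 13.8
tool_pos: [0.5591, 0.0221, 0.2288]
orientation: [-168.7, -0.0, 103.2]
wrist_force: [1.1, 0.2, -0.2]
gripper_width: 0.276
grasp_force: 0.2
```

```bash
cp p.npy p_before.npy; python3 see.py shield shield_grip kick_foot; python3 -c "
from h import *
s=bot.get_obs();print(s)
R,t=pose(np.load('p.npy'));print(R.inv().apply(s['tool_pos']-t))"
```

```text
wrist shield 0.46 [218.  84.] fit0 [325. 210.] tcp [324. 300.]
wrist shield_grip 0.74 [330. 319.] fit0 [326. 318.] tcp [324. 300.]
wrist kick_foot 0.59 [223.  79.] fit0 [262. 297.] tcp [324. 300.]
side shield 0.64 [306. 281.] fit0 [307. 279.] tcp [292. 228.]
side shield_grip 0.68 [294. 220.] fit0 [290. 223.] tcp [292. 228.]
side kick_foot 0.8 [317. 318.] fit0 [309. 236.] tcp [292. 228.]
top shield 0.87 [305. 244.] fit0 [307. 244.] tcp [300. 219.]
top shield_grip 0.74 [299. 216.] fit0 [300. 217.] tcp [300. 219.]
13.8 [0.55911354 0.02212957 0.22880962] [ 1.06944016  0.16205012 -0.23584215]
crop1380.png
{'clock': 14.4, 'joints': array([ -1.1220856 ,  12.35144432,  79.51440506,  -2.7816597 ,
        99.0515453 , -14.48059029]), 'qd': array([-0.03745922,  0.04522087,  0.00765   ,  0.02128964,  0.06050241,
       -0.03548623]), 'tau': array([-2.15966636e-01, -5.87787509e+01, -4.73414934e+01, -4.33967644e-01,
        1.69587135e+00, -4.24212485e-02]), 'tool_pos': array([0.55912186, 0.02216516, 0.22888451]), 'orientation': array([-1.68736220e+02, -1.99651378e-02,  1.03181392e+02]), 'wrist_force': array([1.46373968, 0.05500596, 2.11429405]), 'wrist_torque': array([ 0.0874455 , -0.37430502, -0.04069418]), 'grasp_force': 29.99763250350952, 'gripper_width': 0.20667871954646816}
[-9.75363086e-04 -3.15287258e-05  2.25025544e-01]
```

>>> carry_out:
  moves:
    - [[0, -0.39, 0], [-1, 0, 0], 0]
    - [[0, -0.39, 0.01], [-1, 0, 0], 0]
    - [[0, -0.39, 0], [-1, 0, 0], 0]
    - [[0, -0.39, 0], [-1, 0, 0], 0]
    - [[0, -0.39, 0.01], [-1, 0, 0], 0]
    - [[0, -0.39, 0], [-1, 0, 0], 0]
    - [[0, 0, 0], [0, 0, 0], 0]

```text
clock: 15.1
tool_pos: [0.5359, 0.0167, 0.2325]
orientation: [-174.8, -0.0, 103.2]
wrist_force: [0.3, 1.0, 1.1]
gripper_width: 0.208
grasp_force: 30.0
```

>>> carry_out:
  moves:
    - [[0, -0.39, 0.01], [-1, 0, 0], 0]
    - [[0, -0.39, 0], [-1, 0, 0], 0]
    - [[0, -0.39, 0], [-1, 0, 0], 0]
    - [[0, -0.39, 0.01], [-1, 0, 0], 0]
    - [[0, -0.39, 0], [-1, 0, 0], 0]
    - [[0, -0.12, 0], [-0.3, 0, 0], 0]
    - [[0, 0, 0], [0, 0, 0], 0]
    - [[0, 0, 0], [0, 0, 0], 0]

```text
clock: 15.9
tool_pos: [0.5163, 0.0123, 0.2337]
orientation: [179.9, -0.0, 103.2]
wrist_force: [-1.9, 2.5, 6.1]
gripper_width: 0.207
grasp_force: 30.0
```

```bash
sed -i 's/roi={.*/roi={}/' fit.py; sed -i 's/"kick_pivot":piv,/"kick_pivot":piv,/; s/fit2/fit3/' fit.py; python3 fit.py; python3 -c "
from h import *
s=bot.get_obs();print(s['clock'],s['wrist_force'],s['wrist_torque'],s['grasp_force'],s['gripper_width'],s['tool_pos'],s['orientation'])"
```

```text
[0.51628939 0.01225064 0.23366532] [ 1.79895574e+02 -2.37307253e-02  1.03182718e+02] [-1.9413824   2.51138529  6.07635833]
[0.50765425 0.01081129 0.2164828  0.03873645] [12.40355068  2.21943494]
side shield [ 3.6 -2.3]
top shield [-150.2  -39.1]
side shield_grip [-3.6  1.9]
wrist shield_grip [-0.2  1. ]
side kick_pivot [1.9 0.4]
top kick_pivot [1.  0.3]
wrist kick_pivot [ 0.3 -1.1]
side kick_foot [-0.5 -5.2]
top kick_foot [0.2 2.1]
shield [0.5077 0.0108 0.008 ]
shield_grip [0.5169 0.0128 0.2518]
kick_pivot [0.4359 0.1333 0.1698]
kick_foot [0.3787 0.1205 0.0263]
16.65 [-1.56722408  2.68267365  6.40437928] [ 0.31221223  0.24075047 -0.0030562 ] 29.997129142284393 0.20844153058235562 [0.51642026 0.01226565 0.23364704] [ 1.79901203e+02 -2.34509387e-02  1.03186988e+02]
```

View pics/fit3.png

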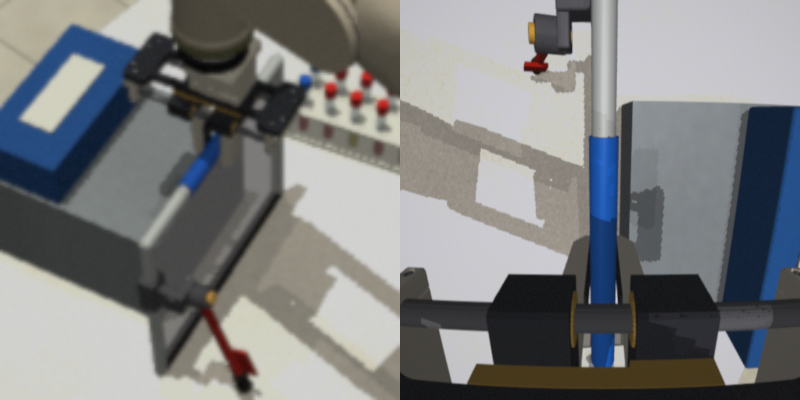

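The kickstand is down. The shield is gripped and plumb: the bottom tube is hidden exactly behind the rail in the wrist view. It is well clear of the cabinet and pressed lightly on the bench.

```bash
python3 -c "
from plant import job;print(job.sign_off())"
```

```text
the job is handed in; nothing more can be done
None
```

I flipped the kickstand fully down while the shield still leaned, then drew the shield upright and handed the job in while still gripping the top rail at 30 N. By my camera and force readings it stands about plumb on the bench and clear of the cabinet; the sign-off returned no verdict.

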